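Hold a lifting lug over its stub for tacking

ROBOT

A 6-joint arm with a two-finger parallel gripper is mounted at the origin on the work surface. World frame = base frame: x ahead of the robot, y to its left, z up, the work surface at z = 0. Lengths are in m, angles in rad, forces in N, time in s.
With the tool pointing down it reaches from about 0.375 to 0.9 m from the base axis. Payload 3.1 kg.
Tool frame: the origin (TCP) lies midway between the tips of the shut fingers; the grasp point (between the pads) lies 19 mm behind it; z points along the fingers, y is the direction in which the jaws open and shut (so a half turn about z gives the same grasp; the last joint's range is limited). The gripper opens to 87 mm and grips with 3 to 60 N. Pads are 19 mm wide; open, the fingers measure 117 mm over their backs; the gripper's body (75 mm by 190 mm) begins 51 mm behind the grasp point.
Start: joints at [1.117, 0.527, 1.433, -0, 1.181, -0.178], TCP at [0.17, 0.601, 0.223] pointing down, gripper open.
Joint ranges: [-3.08, 3.08], [-0.75, 2.2], [0.22, 2.44], [-1.43, 4.57], [0, 2.65], [-2.85, 2.85]. Speed limits (rad/s): [2.79, 2.79, 3.14, 3.14, 3.14, 3.14].

INTERFACE

Orientations are given as a 3x3 rotation matrix whose columns are the frame's x, y, z axes.
In Python, from plant import sensors, viewer, order gives the robot as it stands.
- The arm moves only by the tool apply_moves, never from a script. Its argument "series" is a list that holds one entry, the list of rows, each a list of 7 numbers: the gripper command: -1 is fully open, 1 is shut, values between are in proportion, then the shift along the tool's x, y, z in m, then the turn, a rotation vector about the tool's x, y, z in degrees. A call has exactly 5 rows; each row is the pose to reach, as a shift and turn from the pose commanded when the call began, along the tool's axes at that moment; what a row does not reach only later rows make up. A row lasts 1/8 s, in which the tool goes at most 62.5 mm and 10.7 degrees, less where a joint would pass 70% of its speed; a pose out of reach is approached as far as the arm can. A call with a gripper value outside its range is refused whole. The fingers move at their own pace and stop on an object; "grip_force" is the grip in N (left out, the last holds). Time passes only in rows, so rows that repeat a pose let the fingers close, or fill a call up. It gives the time, the measured TCP pose, the force and the opening at its end, in the units of the state.
- sensors.get_obs(): the state, without advancing time (a new reading comes with each control period).
- viewer.grab_frame(name): name is "scene" or "side" or "wrist"; returns the picture (400x640x3 uint8, red, green, blue); there is no depth.
- viewer.camera_info(name): a dict with "vfov" (degrees; the focal length in pixels is half the picture's height over the tangent of half this angle, whatever the lens; pixels are square), "cx", "cy" (the principal point, pixels), "D" ([k1, k2, p1, p2, k3] as OpenCV has them; the pictures are not rectified), "camera_from_world" (4x4, takes a point from world to camera coordinates); the wrist camera has in their place "hand_eye" (4x4, takes a point from camera to tool coordinates, whose origin is the TCP and whose axes are the flange's). Camera axes: x right, y up, looking along -z (the intrinsics and any distortion apply to the point x, -y, -z); pixel columns grow to the right and rows downward; lengths in m; the calibration is good to about 2 mm. A picture is of the moment at which its call begins: read the wrist's pose just before it. camera_info takes no time and is no camera call.
- order.hand_in(): hands the job in, once; it reports no verdict.
The state is a dict: "t": time; "joint_pos": joint angles; "qvel": joint speeds; "tau": joint torques, N m; "ee_pos": TCP position; "eef_rot": TCP orientation; "contact_force": force on the tool from outside, world axes, zero at the start; "ft_torque": the same for the moment, N m; "grip_width": finger opening in m.
Only numpy, scipy, OpenCV 4.12 (cv2) and the standard library are available. Lean on these libraries where they do the work, as an engineer would, in place of code of your own. Each camera call takes 0.05 s, during which the arm holds its last target.

TASK

Pick up the steel lifting lug (the standing plate with a round eye on top), lift it over the angle-iron fence, and hold it upright over the stub that is as wide as the lug's foot - the wide one of the two stubs clamped in the vises - with its edges flush with the stub's all round and an open gap of about 6 mm between foot and stub, ready for the welder to tack. Finish while still holding it there, still and touching nothing but the gripper; do not knock the lug into anything or disturb the other things on the table.

Things in the scene. Friction and masses are not known exactly. Their poses are not given: they have to be found in the camera images.
- lug_centre (a point): Lifting lug, bare steel, 0.4-0.75 kg, standing right of the fence: plate 15 mm thick (x axis), 80 wide (y), 46 high, with a flat ring on top (outside 44, hole 22, 15 thick); 84 mm high in all. Point: its centre, 42 mm above the foot, solid metal just below the hole; z up. Grasp from above across the 15 mm (closing along x). Its ends and faces are alike: either way round is right.
- lug_foot (a point): Centre of the underside of the lug's foot (80 x 15 mm), 42 mm below lug_centre; same axes.
- vise_a_stub_top (a point): Target: centre of the top edge of the WIDE upright steel stub, 80 mm wide (y axis), 15 thick (x), like the lug's foot, clamped in a blue machine vise fixed left of the fence. The top is level, 125 mm above the table, 40 above the jaws. The vise is 155 x 96 mm; its screw and crank reach 105 mm from the stub towards -x of this frame. z up.
- vise_b_stub_top (a point): Not the target: centre of the top edge of the NARROW stub, 45 mm wide (y axis), 15 mm thick, top 125 mm above the table, in a second vise just like the first. The two vises may stand either way about.
- fence_top (a point): Middle of the top edge of the fence, a fixed steel angle 320 mm long (its x axis), 80 mm high and 6 mm thick, between the lug's side and the vises' side; a 40 mm wide flange lies flat on the table on its -y side. z is up.
- blank: Bystander: plain steel plate 80 x 15 mm, 56 mm high, standing, with no eye. Origin at the centre of its underside; y along its width.
- pipe: Bystander: pipe offcut 60 mm in diameter, 50 mm high, standing. Origin at the centre of its underside. Lug, blank and pipe stand in any order.
- boss: Bystander: round steel boss 34 mm in diameter, 35 mm high, between fence and vises. Origin at its underside.
- hammer: Bystander: hammer with a wooden handle lying at the far right of the work, roughly along y.
- wrench: Bystander: steel wrench lying beyond the vises, roughly along y.
- spray: Bystander: white bottle 56 mm in diameter, 170 mm high, standing beyond the work. Origin at the centre of its underside.
Mind the look-alikes: they are no part of the job. What is shaped like the part that bears lug_centre but orange is not meant.

How it is judged:
On the way, in this order (a step that is already met when the one before it is completed fails the run):
1. the lug is lifted clear of the table in the gripper (height (world z) of lug_foot above 0.02 m and contact force between the fingers and lug above 1 N), for 0.1 s.
2. the lug is carried over the fence, its foot above the fence's top edge (height (world z) of lug_foot above 0.082 m and y of lug_foot in the frame of fence_top between -0.05 and 0.05 m and x of lug_foot in the frame of fence_top between -0.17 and 0.17 m), for 0.02 s.
At the end, for the whole second after the job is handed in: The gripper holds the lug still over the wide stub: gap 2 to 11 mm, centres within 6 mm horizontally, widths parallel within 5 degrees (either way round), upright within 3.4 degrees, touching no vise, stub or fence; other loose things within 30 mm of their starts (z of lug_foot in the frame of vise_a_stub_top between 0.002 and 0.011 m and horizontal distance between lug_foot and vise_a_stub_top below 0.006 m and angle between the y axis of lug_foot and the y axis of vise_a_stub_top, either way round below 0.09 rad and angle between lug_foot's own z axis and vertical below 0.06 rad and contact force between the fingers and lug above 2 N and contact force between lug and vise_a below 0.1 N and contact force between lug and vise_b below 0.1 N and contact force between lug and fence below 0.1 N and linear speed of lug below 0.01 m/s and distance of each of blank, pipe, boss, hammer, wrench, spray from where it was at the start of the episode below 0.03 m); the arm keeps its last pose, push and grip.
It fails at once if the lug is knocked against a vise, a stub or the fence (over 20 N) (contact force between lug and vise_a above 20 N or contact force between lug and vise_b above 20 N or contact force between lug and fence above 20 N).
It fails at once if another loose thing is disturbed (moved over 30 mm) (distance of any of blank, pipe, boss, hammer, wrench, spray from where it was at the start of the episode above 0.03 m).
It also fails if it takes over 48 s, if anything falls off the work surface, if the arm or the gripper's body presses on something with over 40 N, if the wrist force passes 120 N, or if a joint passes its speed limit or range.

## Working session

There is one attempt and no reset: what is moved stays moved. The work goes in short steps, Python scripts to look and compute and a tool call to move; the robot and the scene stay as the last step left them, time stands still between calls to the robot, and variables do not carry over. Pictures are saved under pics/ and viewed, and the job is handed in when it is done.

Besides the shell and the picture viewer there is one more tool, called by a JSON object that holds its "api" and its "payload". apply_moves: Moves the arm, as the interface text tells. Its arguments: {"type":"object","properties":{"series":{"type":"array","items":{"type":"array","items":{"type":"array","items":{"type":"number"}}}},"grip_force":{"type":"number"}},"required":["series"]}

```bash
ls; mkdir -p pics; cat > h.py <<'E'
import numpy as np, cv2
from plant import sensors, viewer, order
def K(i):
    f=200/np.tan(np.radians(i["vfov"])/2)
    return np.array([[f,0,i["cx"]],[0,f,i["cy"]],[0,0,1.]]),np.array(i["D"],float)
def cam(name,obs=None):
    i=viewer.camera_info(name); k,D=K(i)
    if "hand_eye" in i:
        T=np.eye(4);T[:3,:3]=obs["eef_rot"];T[:3,3]=obs["ee_pos"]
        C=T@np.array(i["hand_eye"])
    else: C=np.linalg.inv(np.array(i["camera_from_world"]))
    return k,D,C
def ray(c,uv):
    k,D,C=c
    n=cv2.undistortPoints(np.array(uv,float).reshape(-1,1,2),k,D).reshape(-1,2)
    d=np.c_[n[:,0],-n[:,1],-np.ones(len(n))]@C[:3,:3].T
    return C[:3,3],d
def onz(c,uv,z):
    o,d=ray(c,uv); return o+d*((z-o[2])/d[:,2])[:,None]
def proj(c,P):
    k,D,C=c; W=np.linalg.inv(C)
    p=np.atleast_2d(P)@W[:3,:3].T+W[:3,3]
    p=p*[1,-1,-1]
    return cv2.projectPoints(p.reshape(-1,1,3),np.zeros(3),np.zeros(3),k,D)[0].reshape(-1,2)
def tri(c1,u1,c2,u2):
    o1,d1=ray(c1,u1);o2,d2=ray(c2,u2);d1=d1[0];d2=d2[0]
    s=np.linalg.lstsq(np.c_[d1,-d2],o2-o1,rcond=None)[0]
    a=o1+s[0]*d1;b=o2+s[1]*d2
    return (a+b)/2,np.linalg.norm(a-b)
E
python3 - <<'E'
from h import *
o=sensors.get_obs()
for k in o: print(k,np.round(o[k],4).tolist())
for n in ["scene","side","wrist"]:
    print(n,viewer.camera_info(n)); im=viewer.grab_frame(n)
    cv2.imwrite(f"pics/{n}0.png",im[:,:,::-1])
E
```

```text
pics
t 0.0
joint_pos [1.1165, 0.5285, 1.4339, 0.0, 1.1814, -0.1785]
qvel [0.001, -0.0001, 0.0004, 0.0002, 0.0, -0.0009]
tau [0.0, -44.0048, -17.6593, 0.0633, 0.0582, -0.0002]
ee_pos [0.1698, 0.6007, 0.2216]
eef_rot [[-0.9622, 0.2723, -0.001], [0.2723, 0.9622, -0.0019], [0.0004, -0.0021, -1.0]]
contact_force [0.1844, -0.7563, 0.1576]
ft_torque [0.0691, -0.0519, -0.0156]
grip_width 0.0871
scene {'vfov': 45.981525180360244, 'cx': 320.3386453912573, 'cy': 193.3840271506194, 'D': array([-0.09905257,  0.        ,  0.        ,  0.        ,  0.        ]), 'camera_from_world': array([[ 0.09670487,  0.99530962, -0.00263325, -0.03100331],
       [-0.6338291 ,  0.06362262,  0.77085202,  0.28137253],
       [ 0.76740396, -0.07287611,  0.63700882, -1.65002903],
       [ 0.        ,  0.        ,  0.        ,  1.        ]])}
side {'vfov': 54.1564855672882, 'cx': 320.09859485569046, 'cy': 198.9022003310261, 'D': array([-0.00244099,  0.        ,  0.        ,  0.        ,  0.        ]), 'camera_from_world': array([[-0.9949838 , -0.09705701,  0.02423183,  0.5279276 ],
       [ 0.07142286, -0.5196282 ,  0.85140197, -0.13614258],
       [-0.07004299,  0.84886187,  0.52395373, -0.95545471],
       [ 0.        ,  0.        ,  0.        ,  1.        ]])}
wrist {'vfov': 71.8841078220043, 'cx': 314.4404064279382, 'cy': 195.31292562180718, 'D': array([-0.03990012,  0.        ,  0.        ,  0.        ,  0.        ]), 'hand_eye': array([[-1.17182422e-03,  9.63941750e-01,  2.66110747e-01,
         7.28319474e-02],
       [ 9.99998523e-01,  7.95018235e-04,  1.52369352e-03,
        -1.58857404e-03],
       [ 1.25718890e-03,  2.66112139e-01, -9.63941258e-01,
        -1.62818046e-01],
       [ 0.00000000e+00,  0.00000000e+00,  0.00000000e+00,
         1.00000000e+00]])}
```

View pics/scene0.png

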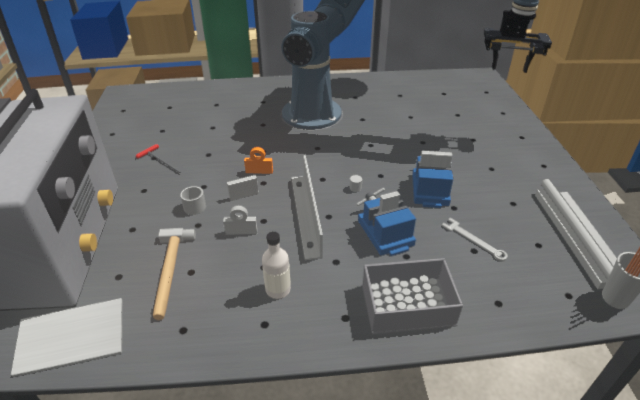

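View pics/side0.png

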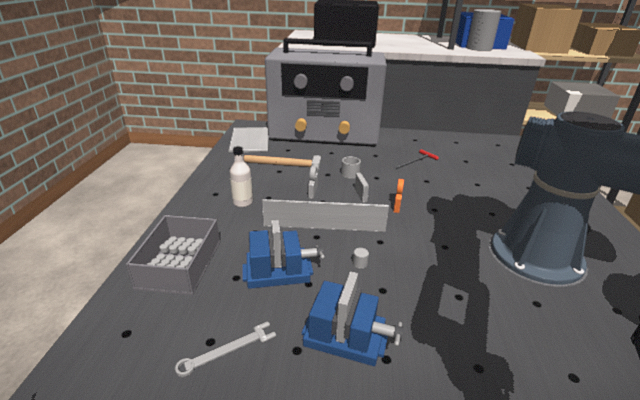

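View pics/wrist0.png

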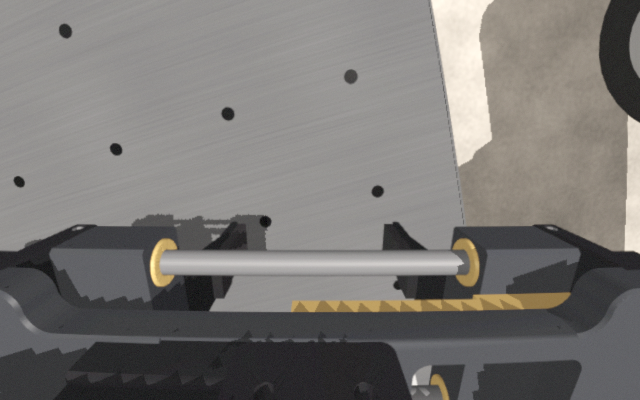

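The scene view shows the steel lug at (239,222), the orange look-alike at (258,162) and the blank at (242,187). The vises are at (432,175) and (388,215). Next I'll make close crops of these.

```bash
python3 - <<'E'
import cv2,numpy as np
s=cv2.imread("pics/scene0.png");d=cv2.imread("pics/side0.png")
f=lambda im,x,y,w,h:cv2.resize(im[y:y+h,x:x+w],(w*5,h*5),interpolation=cv2.INTER_CUBIC)
a=f(s,210,140,80,100);b=f(s,350,140,110,110)
cv2.imwrite("pics/c1.png",a)
cv2.imwrite("pics/c2.png",b)
cv2.imwrite("pics/c3.png",cv2.resize(d[145:215,290:420],None,fx=6,fy=6,interpolation=cv2.INTER_CUBIC))
cv2.imwrite("pics/c4.png",cv2.resize(d[215:365,235:410],None,fx=4,fy=4,interpolation=cv2.INTER_CUBIC))
E
```

```text
(no output)
```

View pics/c1.png

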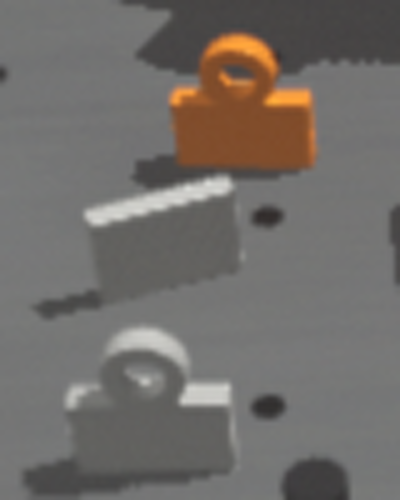

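View pics/c2.png

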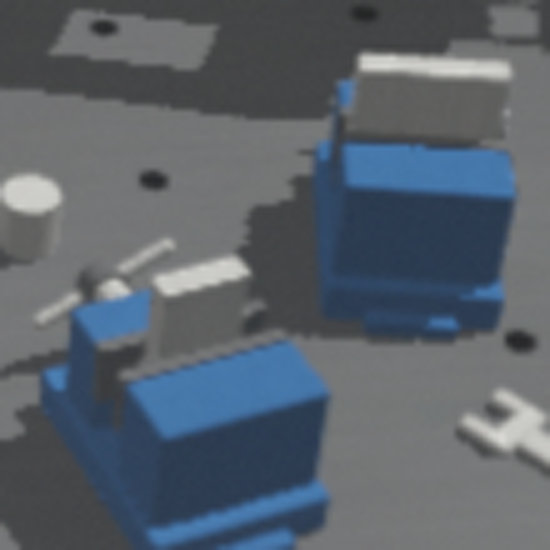

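View pics/c3.png

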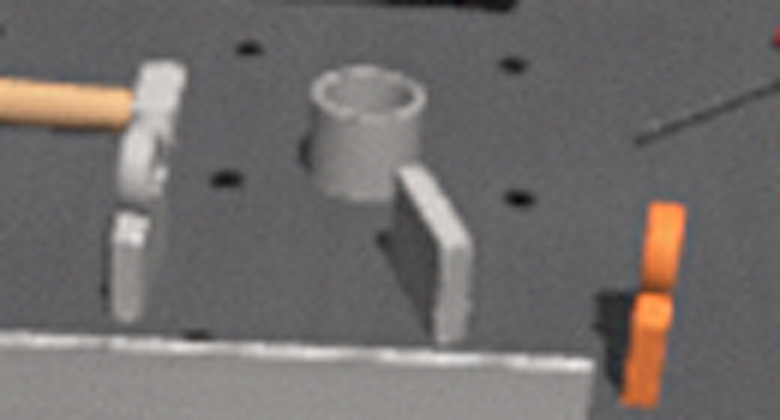

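View pics/c4.png

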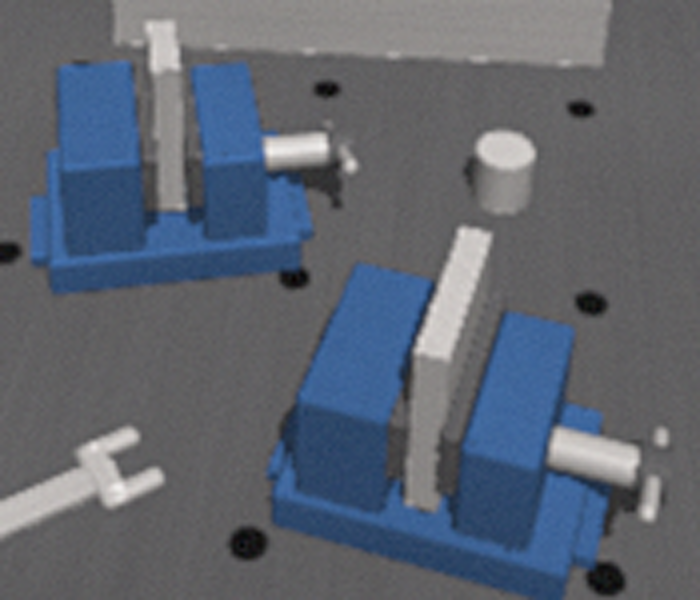

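The crops confirm the steel lug with a ring at scene (239,222). The look-alikes are the orange one at (258,162) and the plain blank at (242,187). The wide stub is the one nearer the robot, at scene (436,154), side (347,300). Now I'll measure.

```bash
cat > m.py <<'E'
from h import *
def top(c,im,roi,thr,z,show=None):
    x,y,w,h=roi
    g=cv2.cvtColor(im,cv2.COLOR_BGR2GRAY)[y:y+h,x:x+w]
    sat=cv2.cvtColor(im,cv2.COLOR_BGR2HSV)[y:y+h,x:x+w,1]
    m=((g>thr)&(sat<60)).astype(np.uint8)
    n,l,st,ce=cv2.connectedComponentsWithStats(m)
    k=1+np.argmax(st[1:,4]); vs,us=np.nonzero(l==k)
    P=onz(c,np.c_[us+x,vs+y],z)
    mu=P[:,:2].mean(0); r=cv2.minAreaRect((P[:,:2]*1000).astype(np.float32))
    w_,v=np.linalg.eigh(np.cov((P[:,:2]-mu).T))
    a=np.degrees(np.arctan2(v[1,1],v[0,1]))%180
    return len(us),mu.round(4),r,a.round(2),np.sqrt(12*w_).round(4)
E
python3 - <<'E'
from m import *
s=cv2.imread("pics/scene0.png");d=cv2.imread("pics/side0.png")
cs=cam("scene");cd=cam("side")
for nm,c,im,roi,z in [("wide scene",cs,s,(415,148,45,18),.125),("wide side",cd,d,(330,265,35,45),.125),
  ("narrow sc",cs,s,(375,188,30,18),.125),("lug plate sc",cs,s,(221,212,40,14),.046),("fence sc",cs,s,(295,150,30,105),.08)]:
    for t in (120,150,180):
        try: print(nm,t,top(c,im,roi,t,z))
        except Exception as e: print(nm,t,e)
# ray checks
print("lug hole tri",tri(cs,[(238.8,214)],cd,[(316,172)]))
q=lambda c,l,o,s:[((x+.5)/s-.5+o[0],(y+.5)/s-.5+o[1]) for x,y in l]
print("lug base front sc",onz(cs,q(cs,[(82,474),(234,468)],(210,140),5),0).round(4).tolist())
print("lug base side view",onz(cd,q(cd,[(112,318),(138,322)],(290,145),6),0).round(4).tolist())
print("lug plate top: scene FL,FR,BR", onz(cs,q(cs,[(70,408),(234,402),(230,383),(68,388)],(210,140),5),.046).round(4).tolist())
print("lug plate top side near edge", onz(cd,q(cd,[(116,236),(143,238)],(290,145),6),.046).round(4).tolist())
print("wide scene corners",onz(cs,q(cs,[(359,54),(512,64),(512,79),(357,72)],(350,140),5),.125).round(4).tolist())
print("wide side corners",onz(cd,q(cd,[(463,229),(492,234),(449,357),(413,350)],(235,215),4),.125).round(4).tolist())
E
```

```text
wide scene 120 (142, array([0.4564, 0.3003]), ((455.1129455566406, 298.5240478515625), (80.9345474243164, 23.638839721679688), 78.39868927001953), np.float64(82.4), array([0.0217, 0.0817]))
wide scene 150 (97, array([0.4557, 0.298 ]), ((455.19610595703125, 297.0277099609375), (77.36134338378906, 15.457941055297852), 77.95264434814453), np.float64(78.43), array([0.0154, 0.0802]))
wide scene 180 (74, array([0.4554, 0.2952]), ((455.6877746582031, 296.65325927734375), (76.90777587890625, 11.826059341430664), 78.34004974365234), np.float64(78.69), array([0.012 , 0.0771]))
wide side 120 (383, array([0.4572, 0.3039]), ((456.9925537109375, 302.02642822265625), (93.76298522949219, 18.01906394958496), 79.68706512451172), np.float64(79.04), array([0.0166, 0.0918]))
wide side 150 (301, array([0.4563, 0.2986]), ((456.175048828125, 296.6818542480469), (81.05681610107422, 15.369423866271973), 78.59720611572266), np.float64(78.25), array([0.0152, 0.0813]))
wide side 180 (250, array([0.4563, 0.298 ]), ((455.799560546875, 296.56292724609375), (77.1445083618164, 13.408636093139648), 78.01782989501953),
[... 1763 characters left out ...]
([0.0046, 0.3139]))
lug hole tri (array([ 0.56957495, -0.22812809,  0.06182079]), np.float64(0.00975157289993164))
lug base front sc [[0.5808, -0.2647, 0.0], [0.5838, -0.1879, 0.0]]
lug base side view [[0.5843, -0.1892, 0.0], [0.5711, -0.1872, 0.0]]
lug plate top: scene FL,FR,BR [[0.5814, -0.2645, 0.046], [0.5848, -0.1838, 0.046], [0.5707, -0.1859, 0.046], [0.5665, -0.2664, 0.046]]
lug plate top side near edge [[0.5828, -0.1901, 0.046], [0.5697, -0.19, 0.046]]
wide scene corners [[0.4411, 0.2595, 0.125], [0.4579, 0.339, 0.125], [0.4714, 0.3347, 0.125], [0.4574, 0.254, 0.125]]
wide side corners [[0.4538, 0.2576, 0.125], [0.4408, 0.2593, 0.125], [0.4571, 0.335, 0.125], [0.4719, 0.3329, 0.125]]
```

```bash
cat >> h.py <<'E'
from scipy.spatial.transform import Rotation as Ro
def plan(p,yaw,obs=None):
    """tool deltas to world TCP p, tool y at yaw deg, z down"""
    o=obs or sensors.get_obs(); R=np.array(o["eef_rot"])
    a=np.radians(yaw); y=np.array([np.cos(a),np.sin(a),0]); z=np.array([0,0,-1.]); x=np.cross(y,z)
    T=np.c_[x,y,z]
    dt=R.T@(np.array(p)-o["ee_pos"]); rv=np.degrees(Ro.from_matrix(R.T@T).as_rotvec())
    print("delta mm",(dt*1000).round(1),"rot",rv.round(2),"| now",np.round(o["ee_pos"],4),"t",o["t"])
E
python3 - <<'E'
from h import *
cs=cam("scene")
f=lambda l,z:print(onz(cs,[((x)/1.,y) for x,y in l],z).round(3).tolist())
f([(230.5,200),(258,194)],0)   # blank base front
f([(193,213)],0) # pipe near base
f([(277,296)],0) # bottle near base
f([(178,242)],0) # hammer head
plan([0.5755,-0.28,0.22],-2.3)
E
```

```text
[[0.446, -0.26, 0.0], [0.428, -0.185, 0.0]]
[[0.491, -0.358, 0.0]]
[[0.787, -0.142, -0.0]]
[[0.597, -0.384, -0.0]]
delta mm [-630.1 -737.1    2.8] rot [-9.00e-02  5.00e-02  7.65e+01] | now [0.1699 0.6009 0.2218] t 0.15
```

{"api": "apply_moves", "payload": {"series": [[[-1,-0.039,-0.046,-0.005,0,0,5],[-1,-0.078,-0.092,-0.01,0,0,10],[-1,-0.117,-0.138,-0.01,0,0,15],[-1,-0.156,-0.184,-0.01,0,0,20],[-1,-0.195,-0.23,-0.01,0,0,25]]], "grip_force": 30}}

```text
t: 0.78
ee_pos: [0.2957, 0.3253, 0.2326]
eef_rot: [[-0.756, 0.655, 0.001], [0.655, 0.756, 0.0], [-0.0, 0.0, -1.0]]
contact_force: [1.4, -0.4, -0.3]
grip_width: 0.0869
```

```bash
python3 -c "
from h import *
plan([0.5755,-0.28,0.22],-2.3)"
```

```text
delta mm [-608.  -274.    12.7] rot [3.000e-02 1.000e-02 5.137e+01] | now [0.2957 0.3253 0.2326] t 0.775
```

{"api": "apply_moves", "payload": {"series": [[[-1,-0.055,-0.025,0,0,0,5],[-1,-0.11,-0.05,0,0,0,10],[-1,-0.165,-0.075,0,0,0,15],[-1,-0.22,-0.1,0,0,0,20],[-1,-0.275,-0.125,0,0,0,25]]]}}

```text
t: 1.4
ee_pos: [0.4222, 0.0507, 0.2327]
eef_rot: [[-0.407, 0.913, 0.001], [0.913, 0.407, 0.0], [-0.0, 0.001, -1.0]]
contact_force: [0.3, 0.6, -0.4]
grip_width: 0.0871
```

```bash
python3 -c "
from h import *
plan([0.5755,-0.28,0.22],-2.3)"
```

```text
delta mm [-364.5    5.5   12.7] rot [ 3.000e-02 -1.000e-02  2.631e+01] | now [0.4222 0.0507 0.2327] t 1.4
```

{"api": "apply_moves", "payload": {"series": [[[-1,-0.06,0.001,0,0,0,5],[-1,-0.12,0.002,0,0,0,10],[-1,-0.18,0.003,0,0,0,15],[-1,-0.24,0.004,0,0,0,20],[-1,-0.3,0.005,0.005,0,0,26]]]}}

```text
t: 2.02
ee_pos: [0.5499, -0.221, 0.2276]
eef_rot: [[0.035, 0.999, 0.001], [0.999, -0.035, -0.0], [-0.0, 0.001, -1.0]]
contact_force: [1.5, -0.1, -0.4]
grip_width: 0.0871
```

```bash
python3 -c "
from h import *
plan([0.5755,-0.28,0.22],-2.3)"
```

```text
delta mm [-58.1  27.6   7.6] rot [0.04 0.   0.28] | now [ 0.5499 -0.221   0.2276] t 2.025
```

{"api": "apply_moves", "payload": {"series": [[[-1,-0.045,0.022,0.005,0,0,0],[-1,-0.058,0.028,0.008,0,0,0],[-1,-0.058,0.028,0.008,0,0,0],[-1,-0.058,0.028,0.008,0,0,0],[-1,-0.058,0.028,0.008,0,0,0]]]}}

```text
t: 2.65
ee_pos: [0.575, -0.2761, 0.22]
eef_rot: [[0.03, 1.0, -0.0], [1.0, -0.03, 0.0], [0.0, -0.0, -1.0]]
contact_force: [0.6, -0.4, -0.6]
grip_width: 0.0867
```

```bash
python3 -c "
from h import *
import pickle
o=sensors.get_obs();im=viewer.grab_frame('wrist')[:,:,::-1].copy();cv2.imwrite('pics/w1.png',im);pickle.dump(o,open('w1.pkl','wb'))
print(o['ee_pos'],o['t'])
c=cam('wrist',o);print(proj(c,[[.5755,-.2265,.084],[.5755,-.2265,.046],[.5755,-.1865,.046],[.5755,-.2665,.046]]).round(1))
"
```

```text
[ 0.5749916  -0.27610179  0.22001045] 2.65
[[314.1 140. ]
 [314.2 137.7]
 [313.1 102.8]
 [315.2 170.6]]
```

View pics/w1.png

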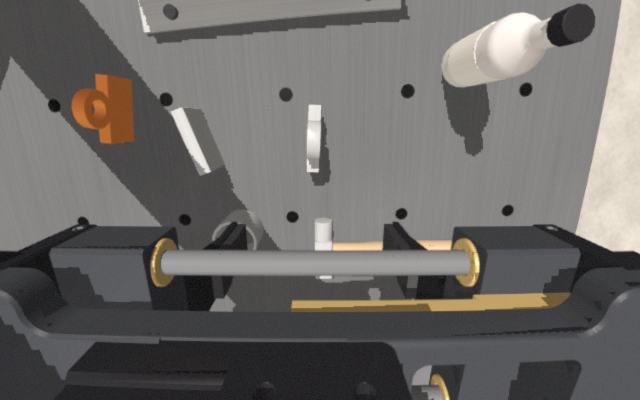

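The wrist view shows the lug end-on at (314,138), rows 104–171, which agrees with the prediction. I'll refine it with a crop.

```bash
python3 - <<'E'
from m import *
import pickle
o=pickle.load(open('w1.pkl','rb'));c=cam('wrist',o);im=cv2.imread('pics/w1.png')
cv2.imwrite('pics/w1c.png',cv2.resize(im[95:190,285:345],None,fx=6,fy=6,interpolation=cv2.INTER_CUBIC))
g=cv2.cvtColor(im,cv2.COLOR_BGR2GRAY)
for t in (150,175,200):
    print(t,top(c,im,(300,98,28,80),t,.046))
    for v in (108,112,116,166,169,125,140,155):
        u=300+np.nonzero(g[v,300:328]>t)[0]
        print(v,u.min() if len(u) else None,u.max() if len(u) else None,end='; ')
    print()
E
```

```text
150 (844, array([ 0.5739, -0.2234]), ((573.895751953125, -228.02044677734375), (80.80329132080078, 17.00821876525879), 86.6319580078125), np.float64(84.9), array([0.0166, 0.0757]))
108 308 320; 112 308 320; 116 307 320; 166 306 311; 169 306 318; 125 307 320; 140 306 319; 155 307 318; 
175 (658, array([ 0.5749, -0.2172]), ((575.0028076171875, -217.5347137451172), (59.414859771728516, 15.56065559387207), 87.83547973632812), np.float64(86.42), array([0.0155, 0.0585]))
108 308 320; 112 308 320; 116 308 320; 166 307 310; 169 307 318; 125 307 320; 140 307 319; 155 313 318; 
200 (570, array([ 0.575 , -0.2155]), ((574.8209228515625, -215.57418823242188), (53.74946975708008, 15.011468887329102), 86.59931945800781), np.float64(85.76), array([0.0149, 0.0544]))
108 309 320; 112 309 320; 116 308 320; 166 307 310; 169 307 317; 125 308 319; 140 307 319; 155 None None;
```

View pics/w1c.png

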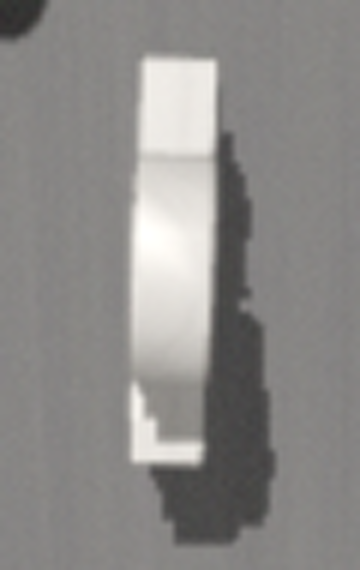

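```bash
python3 - <<'E'
from h import *
import pickle
o=pickle.load(open('w1.pkl','rb'));c=cam('wrist',o)
q=[((x+.5)/6-.5+285,(y+.5)/6-.5+95) for x,y in [(143,58),(217,58),(203,464),(131,464)]]
P=onz(c,q,.046);print(P.round(4).tolist(),P.mean(0).round(4))
w=(P[0]+P[1]-P[2]-P[3])/2;print(np.linalg.norm(w),np.degrees(np.arctan2(w[1],w[0])))
yaw=np.degrees(np.arctan2(w[1],w[0]))-90
plan([P[:,0].mean(),P[:,1].mean(),.024],yaw)
E
```

```text
[[0.57, -0.1879, 0.046], [0.5844, -0.1884, 0.046], [0.5794, -0.2683, 0.046], [0.5646, -0.2679, 0.046]] [ 0.5746 -0.2281  0.046 ]
0.08012469049731487 86.31159449709844
delta mm [ 48.2  -2.  196.1] rot [ 0.   -0.01  1.97] | now [ 0.5752 -0.2763  0.2201] t 2.7
```

{"api": "apply_moves", "payload": {"series": [[[-1,0.025,-0.001,0.03,0,0,1],[-1,0.048,-0.002,0.06,0,0,1.7],[-1,0.048,-0.002,0.1,0,0,1.7],[-1,0.048,-0.002,0.1,0,0,1.7],[-1,0.048,-0.002,0.1,0,0,1.7]]]}}

```text
t: 3.32
ee_pos: [0.5758, -0.2301, 0.121]
eef_rot: [[0.061, 0.998, 0.002], [0.998, -0.061, -0.001], [-0.001, 0.002, -1.0]]
contact_force: [0.4, 0.1, 1.7]
grip_width: 0.0873
```

```bash
python3 -c "
from h import *
plan([0.5747,-0.228,0.024],-3.4)"
```

```text
delta mm [ 2.2 -1.4 97. ] rot [ 0.12  0.06 -0.08] | now [ 0.5758 -0.2301  0.121 ] t 3.325
```

{"api": "apply_moves", "payload": {"series": [[[-1,0.002,-0.001,0.03,0,0,0],[-1,0.002,-0.001,0.06,0,0,0],[-1,0.002,-0.001,0.08,0,0,0],[-1,0.002,-0.001,0.096,0,0,0],[-1,0.002,-0.001,0.096,0,0,0]]]}}

```text
t: 3.95
ee_pos: [0.5741, -0.228, 0.0236]
eef_rot: [[0.061, 0.998, -0.0], [0.998, -0.061, 0.0], [0.0, -0.0, -1.0]]
contact_force: [-0.0, -0.2, 0.1]
grip_width: 0.0868
```

```bash
python3 -c "
from h import *
plan([0.5747,-0.228,0.024],-3.4)
print(sensors.get_obs()['contact_force'])
cv2.imwrite('pics/w2.png',viewer.grab_frame('wrist')[:,:,::-1]);cv2.imwrite('pics/s2.png',viewer.grab_frame('side')[110:240,230:430,::-1].repeat(3,0).repeat(3,1))"
```

```text
delta mm [-0.   0.6 -0.4] rot [-0.   -0.   -0.11] | now [ 0.5741 -0.228   0.0236] t 3.95
[-0.01766607 -0.23378873  0.14605235]
```

View pics/w2.png

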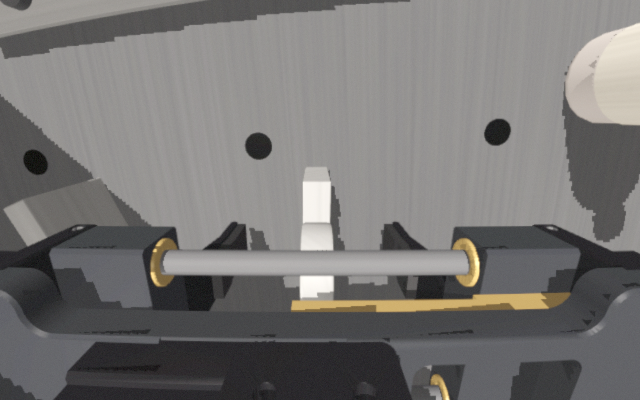

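View pics/s2.png

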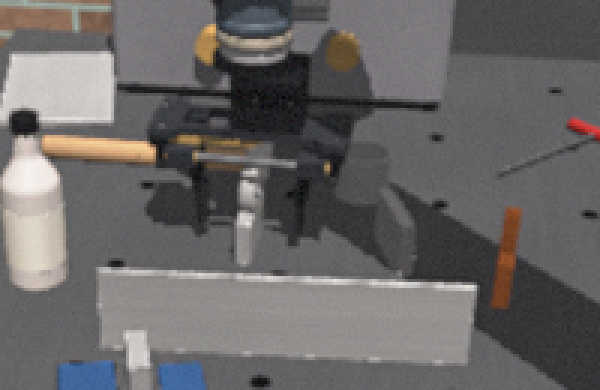

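The lug, at (316,200) in the wrist view, is centred between the fingers. Closing.

{"api": "apply_moves", "payload": {"series": [[[1,0,0,0,0,0,0],[1,0,0,0,0,0,0],[1,0,0,0,0,0,0],[1,0,0,0,0,0,0],[1,0,0,0,0,0,0]]], "grip_force": 45}}

```text
t: 4.68
ee_pos: [0.5739, -0.2277, 0.0235]
eef_rot: [[0.061, 0.998, -0.0], [0.998, -0.061, 0.0], [0.0, -0.0, -1.0]]
contact_force: [-0.0, -0.4, 0.9]
grip_width: 0.0449
```

{"api": "apply_moves", "payload": {"series": [[[1,0,0,0,0,0,0],[1,0,0,-0.003,0,0,0],[1,0,0,-0.01,0,0,0],[1,0,0,-0.025,0,0,0],[1,0,0,-0.04,0,0,0]]]}}

```text
t: 5.3
ee_pos: [0.5734, -0.2273, 0.064]
eef_rot: [[0.061, 0.998, -0.001], [0.998, -0.061, 0.001], [0.001, -0.001, -1.0]]
contact_force: [-0.1, -0.4, -6.4]
grip_width: 0.0148
```

I lifted before the fingers had fully closed, so the grasp may be higher than planned. Checking with the cameras.

```bash
python3 -c "
from h import *
o=sensors.get_obs();print(o['ee_pos'],o['contact_force'],o['ft_torque'],o['grip_width'])
for n in ['wrist','side','scene']: cv2.imwrite('pics/%s3.png'%n,viewer.grab_frame(n)[:,:,::-1])
d=cv2.imread('pics/side3.png');cv2.imwrite('pics/side3c.png',cv2.resize(d[130:230,270:370],None,fx=6,fy=6,interpolation=cv2.INTER_CUBIC))
d=cv2.imread('pics/scene3.png');cv2.imwrite('pics/scene3c.png',cv2.resize(d[150:250,190:290],None,fx=6,fy=6,interpolation=cv2.INTER_CUBIC))
"
```

```text
[ 0.57338068 -0.22732835  0.06396336] [-0.10408538 -0.43463155 -6.3846156 ] [-0.13602717  0.04255885  0.05153856] 0.014794680027046977
```

View pics/side3c.png

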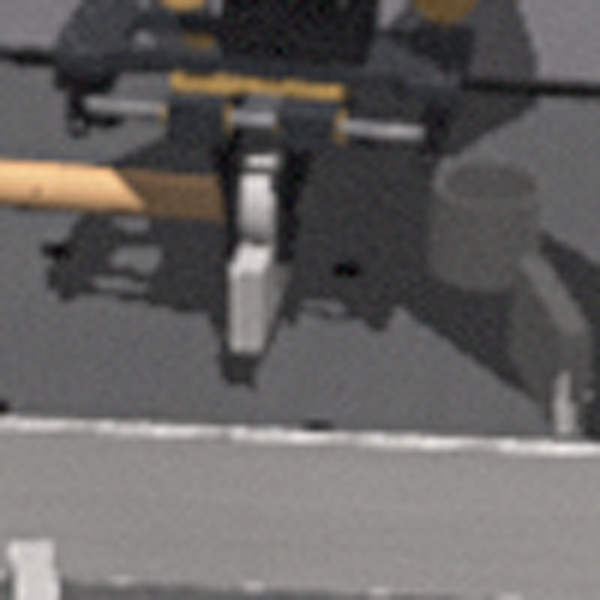

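View pics/scene3c.png

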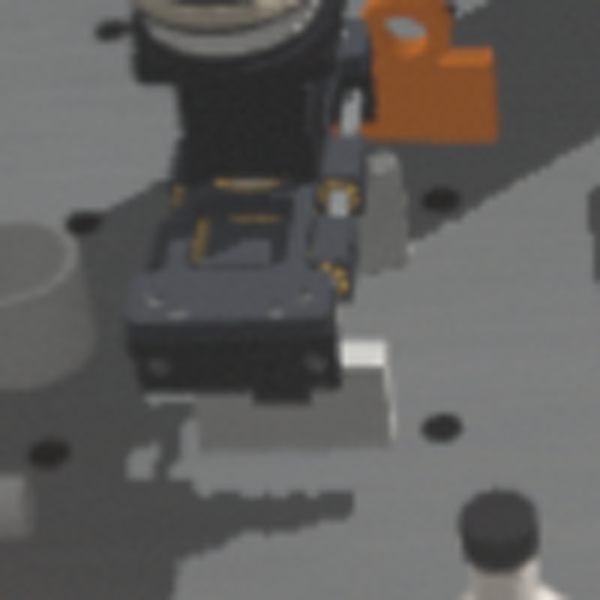

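View pics/wrist3.png

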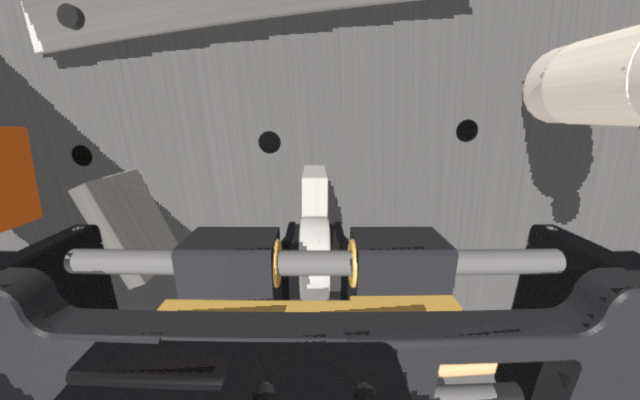

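```bash
python3 - <<'E'
from h import *
cs=cam("scene");cd=cam("side")
s=lambda x,y:[((x+.5)/6-.5+190,(y+.5)/6-.5+150)]
d=lambda x,y:[((x+.5)/6-.5+270,(y+.5)/6-.5+130)]
print("foot +x+y corner",tri(cs,s(392,441),cd,d(234,351)))
print("plate top +x+y",tri(cs,s(388,366),cd,d(232,264)))
a=cv2.imread('pics/w2.png')[150:230,280:350];b=cv2.imread('pics/wrist3.png')[150:230,280:350]
cv2.imwrite('pics/cmp.png',cv2.resize(np.hstack([a,b]),None,fx=5,fy=5,interpolation=cv2.INTER_CUBIC))
E
```

```text
foot +x+y corner (array([ 0.58306251, -0.18826224,  0.0336249 ]), np.float64(0.0012210873410113392))
plate top +x+y (array([ 0.58566582, -0.18673042,  0.07991827]), np.float64(0.0032830130430392154))
```

View pics/cmp.png

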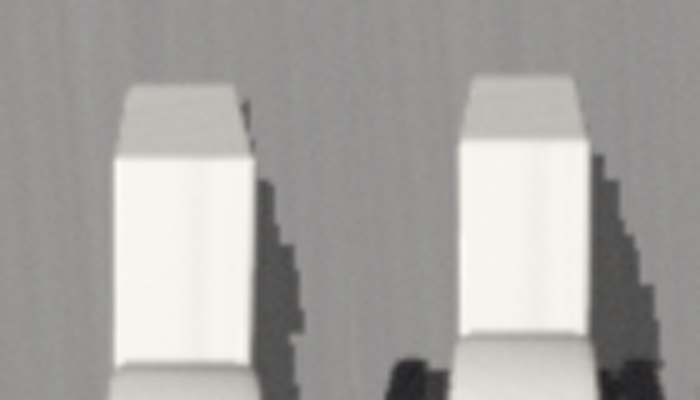

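```bash
cat > fit.py <<'E'
from h import *
from scipy.optimize import least_squares
def fit(o,q):
    """q: px of +y end face: top -x, top +x, bottom +x, bottom -x -> end-centre x,y, foot z, yaw dev"""
    c=cam('wrist',o)
    def pts(p):
        a=p[3];ex=np.array([np.cos(a),np.sin(a)])*.0075
        P=[[p[0]-ex[0],p[1]-ex[1],p[2]+.046],[p[0]+ex[0],p[1]+ex[1],p[2]+.046],[p[0]+ex[0],p[1]+ex[1],p[2]],[p[0]-ex[0],p[1]-ex[1],p[2]]]
        return np.array(P)
    r=least_squares(lambda p:(proj(c,pts(p))-q).ravel(),[o['ee_pos'][0],o['ee_pos'][1]+.04,o['ee_pos'][2]-.027,-.06])
    return r.x,np.abs(r.fun).max()
E
python3 - <<'E'
from fit import *
o=sensors.get_obs()
f=lambda l,ox:np.array([((x-ox+.5)/5-.5+280,(y+.5)/5-.5+150) for x,y in l])
o2=dict(o);o2['ee_pos']=np.array([.5741,-.228,.0236])
R=np.array([[0.061,0.998,0],[0.998,-0.061,0],[0,0,-1]]);o2['eef_rot']=R
print(fit(o2,f([(115,157),(253,157),(236,86),(129,86)],0)))
print(o['ee_pos'],fit(o,f([(460,139),(589,139),(574,76),(471,76)],350)))
E
```

```text
(array([ 0.57705349, -0.18943465, -0.00590493, -0.06211967]), np.float64(0.1194939974133149))
[ 0.57468242 -0.22814525  0.06483048] (array([ 0.57647417, -0.18977503,  0.02463415, -0.06272677]), np.float64(0.34498416932103737))
```

{"api": "apply_moves", "payload": {"series": [[[1,0,0,-0.03,0,0,0],[1,0,0,-0.07,0,0,0],[1,0,0,-0.11,0,0,0],[1,0,0,-0.14,0,0,0],[1,0,0,-0.16,0,0,0]]]}}

```text
t: 6.08
ee_pos: [0.5738, -0.2276, 0.2247]
eef_rot: [[0.061, 0.998, 0.001], [0.998, -0.061, -0.0], [-0.0, 0.001, -1.0]]
contact_force: [0.2, 1.0, -5.7]
grip_width: 0.0145
```

```bash
python3 -c "
from h import *
plan([0.456,0.2975,0.222],-11.7)"
```

```text
delta mm [ 516.9 -149.6    2.5] rot [0.03 0.02 8.2 ] | now [ 0.5738 -0.2276  0.2247] t 6.075
```

{"api": "apply_moves", "payload": {"series": [[[1,0.018,-0.005,0,0,0,0.3],[1,0.05,-0.014,0,0,0,0.8],[1,0.09,-0.026,0,0,0,1.4],[1,0.135,-0.039,0,0,0,2.1],[1,0.18,-0.052,0,0,0,2.8]]]}}

```text
t: 6.7
ee_pos: [0.5304, -0.0419, 0.2217]
eef_rot: [[0.111, 0.994, -0.004], [0.994, -0.111, 0.002], [0.002, -0.005, -1.0]]
contact_force: [0.6, -0.2, -6.2]
grip_width: 0.0148
```

{"api": "apply_moves", "payload": {"series": [[[1,0.045,-0.013,0,0,0,0.7],[1,0.09,-0.026,0,0,0,1.4],[1,0.135,-0.039,0,0,0,2.1],[1,0.18,-0.052,0,0,0,2.8],[1,0.22,-0.063,0,0,0,3.4]]]}}

```text
t: 7.32
ee_pos: [0.4913, 0.183, 0.2218]
eef_rot: [[0.168, 0.986, -0.005], [0.986, -0.168, -0.0], [-0.001, -0.005, -1.0]]
contact_force: [-0.4, -0.2, -5.2]
grip_width: 0.0149
```

```bash
python3 -c "
from h import *
plan([0.456,0.2975,0.222],-11.7)"
```

```text
delta mm [107. -54.  -0.] rot [-0.27  0.05  2.02] | now [0.4913 0.183  0.2218] t 7.325
```

{"api": "apply_moves", "payload": {"series": [[[1,0.035,-0.018,0,0,0,0.7],[1,0.07,-0.036,0,0,0,1.4],[1,0.095,-0.048,0,0,0,1.8],[1,0.106,-0.054,0,0,0,2],[1,0.106,-0.054,0,0,0,2]]]}}

```text
t: 7.95
ee_pos: [0.4577, 0.2945, 0.2226]
eef_rot: [[0.201, 0.98, -0.002], [0.98, -0.201, -0.001], [-0.002, -0.002, -1.0]]
contact_force: [0.9, -0.2, -5.6]
grip_width: 0.0147
```

{"api": "apply_moves", "payload": {"series": [[[1,0,0,0.01,0,0,0],[1,0,0,0.02,0,0,0],[1,0,0,0.03,0,0,0],[1,0,0,0.03,0,0,0],[1,0,0,0.03,0,0,0]]]}}

```text
t: 8.57
ee_pos: [0.4595, 0.2942, 0.1935]
eef_rot: [[0.203, 0.979, 0.0], [0.979, -0.203, 0.0], [0.0, 0.0, -1.0]]
contact_force: [0.3, -0.1, -6.2]
grip_width: 0.0147
```

```bash
python3 -c "
from h import *
plan([0.456,0.2975,0.192],-11.7)
o=sensors.get_obs();print(o['eef_rot'])
for n in ['side','scene']: cv2.imwrite('pics/%s4.png'%n,viewer.grab_frame(n)[:,:,::-1])
d=cv2.imread('pics/side4.png');cv2.imwrite('pics/side4c.png',cv2.resize(d[210:340,290:400],None,fx=6,fy=4.6*6/4.6,interpolation=cv2.INTER_CUBIC)[:600])
d=cv2.imread('pics/scene4.png');cv2.imwrite('pics/scene4c.png',cv2.resize(d[100:200,380:480],None,fx=6,fy=6,interpolation=cv2.INTER_CUBIC))
plan([0.456,0.2975,0.192],-11.7)
"
```

```text
delta mm [ 2.5 -4.1  1.5] rot [ 0.01 -0.01 -0.02] | now [0.4595 0.2942 0.1935] t 8.575
[[ 2.03187780e-01  9.79139781e-01  1.27436599e-04]
 [ 9.79139784e-01 -2.03187790e-01  7.31907318e-05]
 [ 9.75575181e-05  1.09906782e-04 -9.99999989e-01]]
delta mm [ 2.3 -4.2  1.9] rot [ 0.05 -0.03 -0.01] | now [0.4596 0.2944 0.1939] t 8.675
```

View pics/side4c.png

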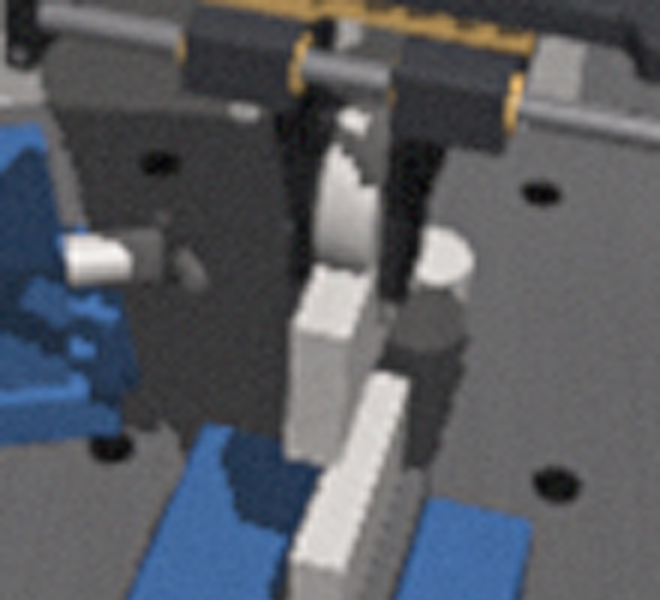

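View pics/scene4c.png

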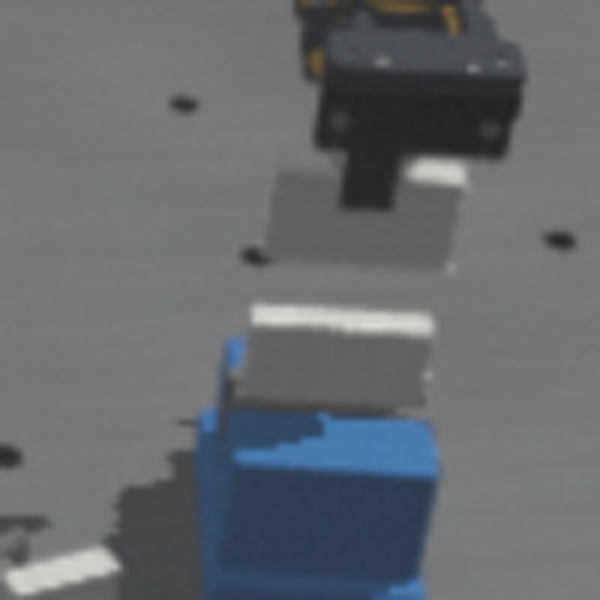

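```bash
python3 - <<'E'
from h import *
cs=cam("scene");cd=cam("side")
s=lambda x,y:[((x+.5)/6-.5+380,(y+.5)/6-.5+100)]
d=lambda x,y:[((x+.5)/6-.5+290,(y+.5)/6-.5+210)]
A,e=tri(cs,s(446,270),cd,d(286,457));print("foot +x+y",A,e)
B,e=tri(cs,s(461,190),cd,d(294,318));print("plate top +x+y",B,e)
S,e=tri(cs,s(433,333),cd,d(292,553));print("stub +x+y",S,e)
L=onz(cs,s(267,260),A[2]);print("foot +x-y",L)
w=A-L[0];print(np.linalg.norm(w),np.degrees(np.arctan2(w[1],w[0])))
print("lug-stub",A-S)
E
```

```text
foot +x+y [0.4744935  0.33260383 0.16111242] 0.000482369013631023
plate top +x+y [0.47602663 0.32969402 0.20460083] 0.0035149748502003916
stub +x+y [0.47148192 0.33356396 0.12633865] 0.0004696290100471024
foot +x-y [[0.45943011 0.25690337 0.16111242]]
0.07718462487771455 78.74590293305421
lug-stub [ 0.00301157 -0.00096013  0.03477377]
```

{"api": "apply_moves", "payload": {"series": [[[1,0.001,-0.0034,0.005,0,0,0],[1,0.001,-0.0034,0.012,0,0,0],[1,0.001,-0.0034,0.02,0,0,0],[1,0.001,-0.0034,0.02,0,0,0],[1,0.001,-0.0034,0.02,0,0,0]]]}}

```text
t: 9.3
ee_pos: [0.4563, 0.296, 0.1734]
eef_rot: [[0.203, 0.979, 0.0], [0.979, -0.203, -0.0], [-0.0, 0.0, -1.0]]
contact_force: [-0.1, 0.3, -5.9]
grip_width: 0.015
```

```bash
python3 -c "
from h import *
o=sensors.get_obs();print(o['ee_pos'])
for n in ['side','scene','wrist']: cv2.imwrite('pics/%s5.png'%n,viewer.grab_frame(n)[:,:,::-1])
d=cv2.imread('pics/side5.png');cv2.imwrite('pics/side5c.png',cv2.resize(d[245:320,315:390],None,fx=8,fy=8,interpolation=cv2.INTER_CUBIC))
d=cv2.imread('pics/scene5.png');cv2.imwrite('pics/scene5c.png',cv2.resize(d[115:185,405:475],None,fx=8,fy=8,interpolation=cv2.INTER_CUBIC))
"
```

```text
[0.45625871 0.29598089 0.17344503]
```

View pics/side5c.png

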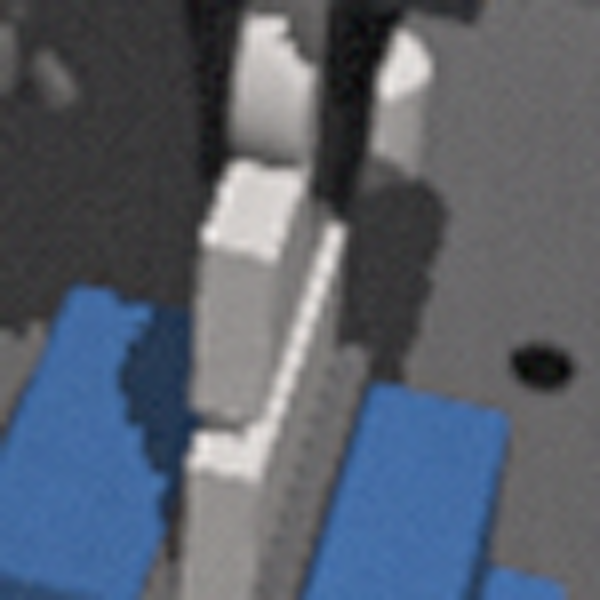

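View pics/scene5c.png

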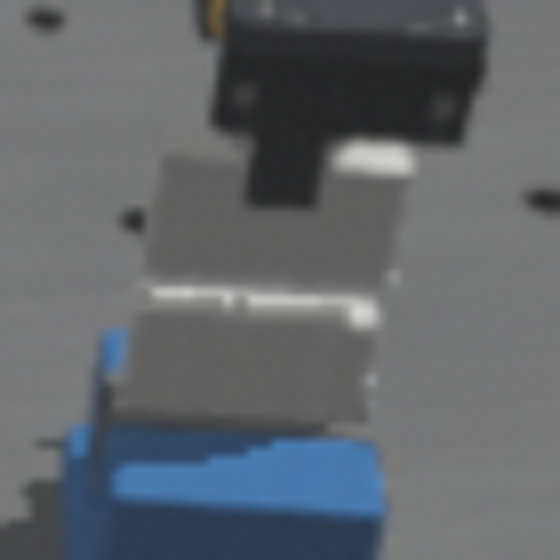

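View pics/wrist5.png

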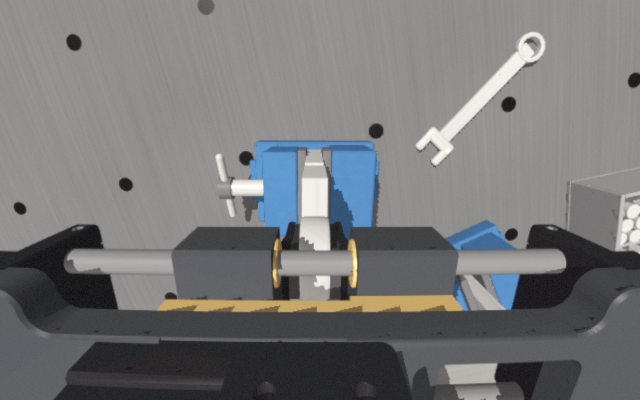

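```bash
python3 - <<'E'
import cv2,numpy as np
s=cv2.imread('pics/scene5.png');g=cv2.cvtColor(s,cv2.COLOR_BGR2GRAY)
print('rows 148..158');
for u in range(422,456,2): print(u,g[146:160,u])
cv2.imwrite('pics/scene5d.png',cv2.resize(s[128:168,415:463],None,fx=15,fy=15,interpolation=cv2.INTER_NEAREST))
E
```

```text
rows 148..158
422 [117 121 117 120 131 125 121 121 107 101 100  98  96  97]
424 [ 96  96 100 114 134 177 141 121  99  97  96  97  96  96]
426 [ 95  96  96 106 133 191 149 122 102  96  97  97  96  96]
428 [ 96  95  97 109 136 198 154 123 104  97  97  97  97  97]
430 [ 94  95  96 105 127 176 143 122 104  97  97  97  97  97]
432 [ 96  96  96 105 127 175 151 126 109  99  98  97  98  96]
434 [ 96  96  96 102 123 161 151 128 112 100  98  98  98  97]
436 [ 95  96  96 102 121 159 189 150 121 103  98  97  97  98]
438 [ 96  96  96 101 117 150 194 155 124 102  98  96  97  98]
440 [ 96  95  98 102 117 147 192 155 123 103  97  98  97  97]
442 [ 95  96  97  98 108 133 189 154 125 103  97  97  97  97]
444 [ 96  95  97  98 108 131 187 154 123 104  99  98  97  97]
446 [ 96  96  97  98 109 128 173 147 124 107 100 100  98  96]
448 [ 95  97  97  98 106 127 176 170 158 133 106  97  97  96]
450 [ 96  96  97  98 105 122 165 199 203 174 124  99  97  99]
452 [ 96  96  98 102 106 116 123 137 147 138 121 119 117 115]
454 [110 112 121 140 130 119 117 116 116 118 117 116 118 117]
```

View pics/scene5d.png

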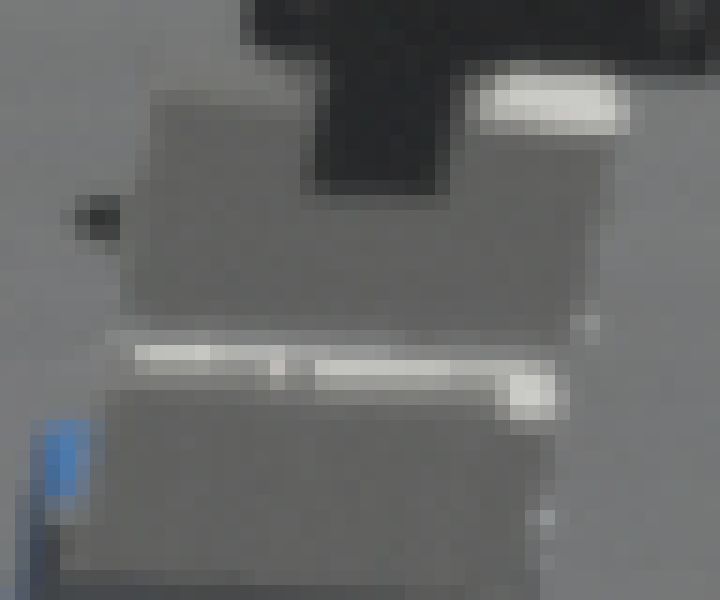

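```bash
python3 - <<'E'
from h import *
s=cv2.imread('pics/side5.png')
cv2.imwrite('pics/side5d.png',cv2.resize(s[272:312,332:372],None,fx=15,fy=15,interpolation=cv2.INTER_NEAREST))
cs=cam("scene");cd=cam("side")
d=lambda x,y:[((x+.5)/8-.5+315,(y+.5)/8-.5+245)]
A,e=tri(cs,[(453.2,150.3)],cd,d(192,413));print("foot +x+y",A,e)
S,e=tri(cs,[(451.9,155.4)],cd,d(187,466));print("stub +x+y",S,e)
print("lug-stub",A-S)
L=onz(cs,[(422.5,149.2)],A[2]);M=onz(cs,[(421.3,154.0)],S[2]);print("foot +x-y",L,"stub",M, L-M)
for w in (A-L[0],S-M[0]): print(np.linalg.norm(w),np.degrees(np.arctan2(w[1],w[0])))
E
```

```text
foot +x+y [0.47133676 0.33522027 0.14102697] 0.00027955703981186246
stub +x+y [0.47165116 0.33437171 0.12507149] 0.000202877974085911
lug-stub [-0.0003144   0.00084856  0.01595548]
foot +x-y [[0.45864602 0.25560663 0.14102697]] stub [[0.45758146 0.25479663 0.12507149]] [[0.00106456 0.00081001 0.01595548]]
0.08061877180279999 80.94301950811345
0.08080934811140152 79.97314430124682
```

View pics/side5d.png

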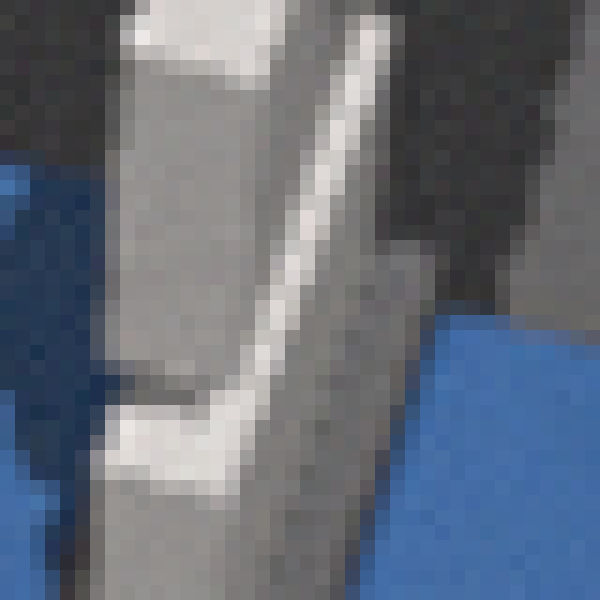

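{"api": "apply_moves", "payload": {"series": [[[1,-0.0008,0,0.002,0,0,0],[1,-0.0008,0,0.004,0,0,0],[1,-0.0008,0,0.006,0,0,0],[1,-0.0008,0,0.008,0,0,0],[1,-0.0008,0,0.009,0,0,0]]]}}

```text
t: 10.07
ee_pos: [0.4559, 0.2952, 0.1643]
eef_rot: [[0.203, 0.979, -0.0], [0.979, -0.203, -0.0], [-0.0, -0.0, -1.0]]
contact_force: [0.4, -0.6, -5.7]
grip_width: 0.015
```

{"api": "apply_moves", "payload": {"series": [[[1,0,0,0,0,0,0],[1,0,0,0,0,0,0],[1,0,0,0,0,0,0],[1,0,0,0,0,0,0],[1,0,0,0,0,0,0]]]}}

```text
t: 10.7
ee_pos: [0.456, 0.2952, 0.1646]
eef_rot: [[0.203, 0.979, 0.0], [0.979, -0.203, 0.0], [0.0, 0.0, -1.0]]
contact_force: [-0.0, 0.0, -6.7]
grip_width: 0.0143
```

```bash
python3 -c "
from h import *
for i in range(1):
  o=sensors.get_obs();print(o['ee_pos'],o['contact_force'],o['qvel'].round(4),o['t'])
for n in ['side','scene']: cv2.imwrite('pics/%s6.png'%n,viewer.grab_frame(n)[:,:,::-1])
d=cv2.imread('pics/side6.png');cv2.imwrite('pics/side6c.png',cv2.resize(d[255:315,320:380],None,fx=10,fy=10,interpolation=cv2.INTER_CUBIC))
d=cv2.imread('pics/scene6.png');cv2.imwrite('pics/scene6c.png',cv2.resize(d[128:168,415:463],None,fx=15,fy=15,interpolation=cv2.INTER_NEAREST))
print(sensors.get_obs()['ee_pos'])
"
```

```text
[0.45596527 0.2951877  0.1645953 ] [-0.00849169  0.04419507 -6.72997246] [-0.0011  0.0004  0.0018  0.0004 -0.0007 -0.0015] 10.7
[0.45595815 0.29518911 0.16456809]
```

View pics/side6c.png

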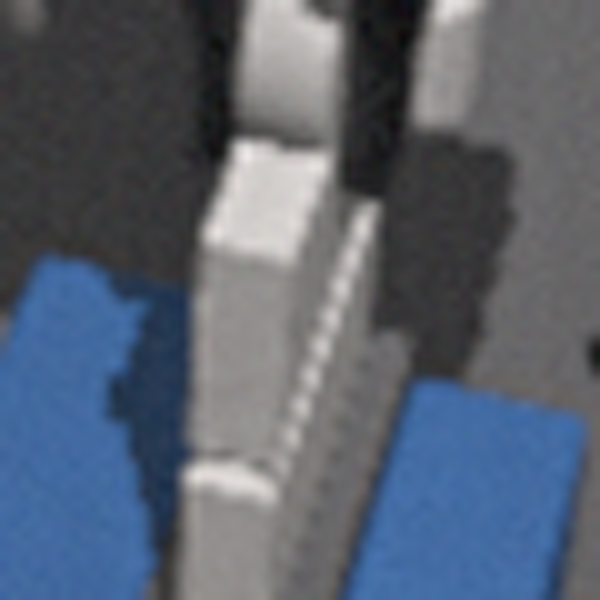

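View pics/scene6c.png

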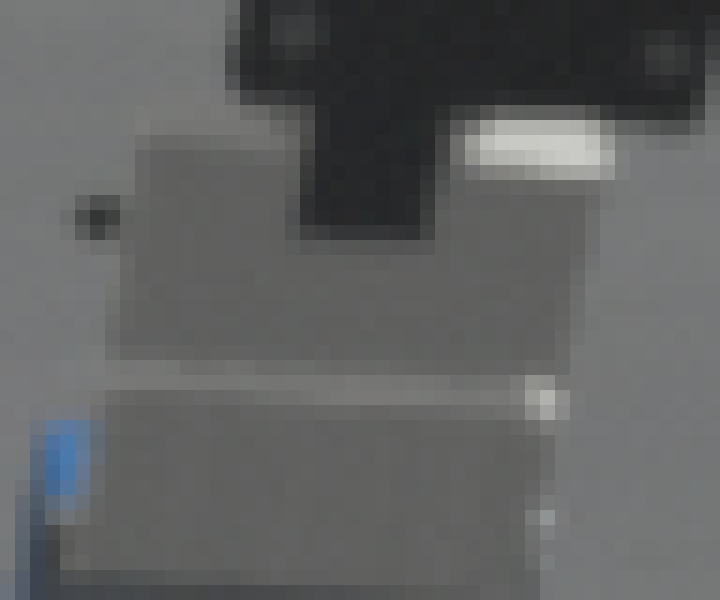

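View pics/scene6.png

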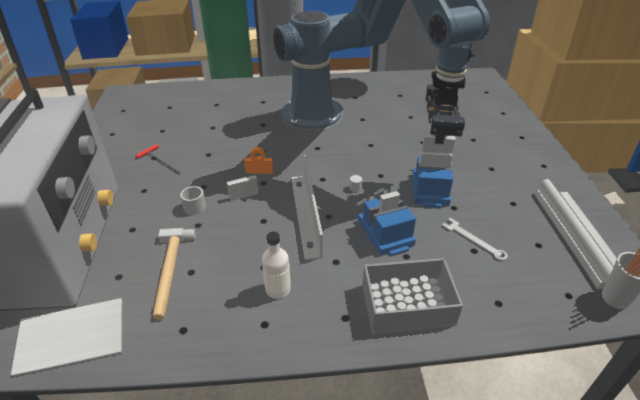

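```bash
python3 - <<'E'
from h import *
cs=cam("scene");cd=cam("side")
d=lambda x,y:[((x+.5)/10-.5+320,(y+.5)/10-.5+255)]
A,e=tri(cs,[(452.5,152.2)],cd,d(189,453));print("foot",A,e)
S,e=tri(cs,[(451.9,155.4)],cd,d(184,484));print("stub",S,e)
print("lug-stub",A-S)
print("foot -y",onz(cs,[(421.7,151.4)],A[2])-onz(cs,[(421.3,154.0)],S[2]))
E
```

```text
foot [0.47062684 0.33533902 0.13378632] 0.0018090092381790918
stub [0.4715693  0.33446902 0.12494154] 0.00034494067650031
lug-stub [-0.00094247  0.00087     0.00884478]
foot -y [[ 0.00075281 -0.00030685  0.00884478]]
```

{"api": "apply_moves", "payload": {"series": [[[1,0,0,0.0007,0,0,0],[1,0,0,0.0014,0,0,0],[1,0,0,0.0014,0,0,0],[1,0,0,0.0014,0,0,0],[1,0,0,0.0014,0,0,0]]]}}

```text
t: 11.42
ee_pos: [0.456, 0.2952, 0.1632]
eef_rot: [[0.203, 0.979, 0.0], [0.979, -0.203, 0.0], [0.0, 0.0, -1.0]]
contact_force: [0.0, 1.2, -5.9]
grip_width: 0.0151
```

```bash
python3 - <<'E'
from h import *
o=sensors.get_obs();print(o['ee_pos'],o['contact_force'],o['grip_width'],o['qvel'].round(4),o['t'])
im=viewer.grab_frame('side')[:,:,::-1]
cv2.imwrite('pics/side7c.png',cv2.resize(im[255:315,320:380],None,fx=10,fy=10,interpolation=cv2.INTER_CUBIC))
E
```

```text
[0.45597524 0.29519761 0.16318815] [ 0.03678779  1.17011283 -5.87331679] 0.015116329744558737 [ 0.     -0.0016 -0.0016  0.0026 -0.0007 -0.0005] 11.425
```

View pics/side7c.png

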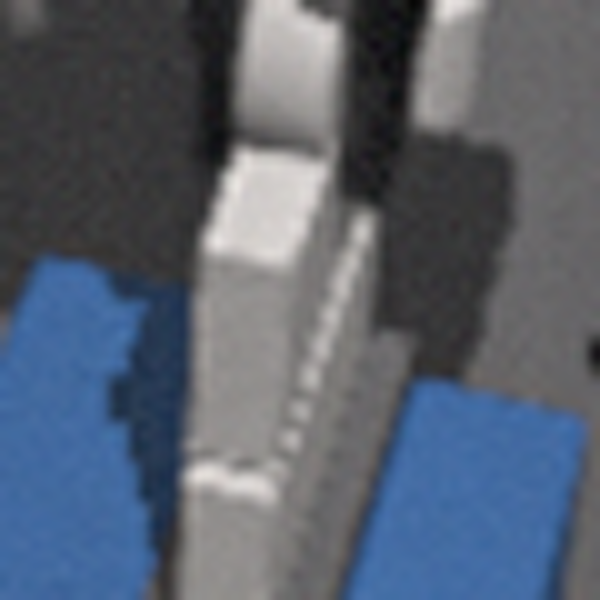

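The gap is about 2.6 px, or roughly 6 mm. The full weight (about 6 N) is still on the gripper and everything is still. Handing in.

```bash
python3 -c "
from plant import order
print(order.hand_in())"
```

```text
the job is handed in; nothing more can be done
None
```

I picked up the bare steel lug, carried it over the fence with its foot at about 0.19 m, and handed in with it held over the wide stub. `hand_in` gave no verdict. The wide stub is the one nearer the robot, measured as 80 x 15 mm.

**Last checks**
- **Gap:** the last side view scaled to about 6 mm.
- **Sideways offset:** the corners were within about 1 mm of the stub's.
- **Parallel and upright:** measured in the scene view at 16 mm gap, the widths agreed to about 1° and the lug was upright to about 1°.
- **Held and still:** the tool was level, the arm at rest, the grip opening 15 mm and the full weight (about 6 N) on the gripper, so nothing was touching the stub.
- **Other objects:** the last full scene view showed the other loose things where they started, judged by eye rather than measured.

**What went wrong or disagreed**
- **Early lift:** I started lifting before the fingers had fully closed. They gripped the lug about 7–10 mm higher than planned. The hold stayed firm, so I kept the grasp and measured the new offset instead of regrasping.
- **Gap estimates:** different ways of measuring the final gap gave between about 4 and 8 mm. All are inside the 2–11 mm window.

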